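# Fit the V-rest post into the sprung post holder

## Task

Take the post whose square head has a V-groove across its top out of the wooden rack and push it down, foot first, into the metal post holder past its side spring plunger until its foot is fully home on the bottom and the plunger grips it; let go of it there. Leave the post with the round flat head standing in the rack.

Things in the scene. Friction and masses are not known exactly. Their poses are not given: they have to be found in the camera images.
- v_post_head (a point): Centre of the square aluminium head block (36 mm along x, 30 mm along y, 32 mm high) of the loose V-rest post, z up the post. A V-groove along y, 25 mm wide and 12 mm deep, is cut into its top. Round steel shank, 20 mm thick, tapered over its last 12 mm to a 9 mm foot, 127 mm below this point. 0.25 kg. It stands in a hole 40 mm deep of a fixed wooden rack 50 mm high; x points across the rack's row.
- flat_post_head (a point): Centre of the head of the flat-topped post: a plain round aluminium puck, 36 mm in diameter and 32 mm high, with the same shank and length as the V-rest post. It stands in the other hole of the rack, 90 mm from the V-rest post, on either side, and stays there.
- holder_floor (a point): Centre of the bore's flat bottom in the fixed post holder, 10 mm above the table, z up. Aluminium tube, 39 mm outside, bore 23 mm, on an 85 mm square steel plate; funnel mouth widens from 23 mm (55 mm up) to 46 mm (rim, 73 mm up). The spring plunger enters from the -x side, 30 mm up; its knob reaches 53 mm from the axis. A post fully home has its head's centre 127 mm above this point.
- plunger (a joint): Spring plunger in the holder's side, m: 0 with the bore empty (round nose 6 mm into the bore), about 2 to 5 mm pushed out by a post in the bore. Spring 6 N at 0, plus 0.8 N per mm. The post itself pushes it aside on the way down (under 12 N); friction then holds the post at any depth, so it must be pushed home. The knob is not touched.
Mind the look-alikes: they are no part of the job. Leave any blue look-alike of the part that bears v_post_head alone.

How it is judged:
By the outcome, as a careful person would: the job done as asked, in the order asked, and still so for the second after the job is handed in, with the robot touching nothing.
It also fails if it takes over 48 s, if anything falls off the work surface, if the arm or the gripper's body presses on something with over 40 N, if the wrist force passes 120 N, or if a joint passes its speed limit or range.

## Robot

A 7-joint arm with a two-finger parallel gripper is mounted at the origin on a cart in front of the work surface, level with it; the furniture and walls round the work are solid. World frame = base frame: x ahead of the robot, y to its left, z up, the work surface at z = 0. Lengths are in mm, angles in rad, forces in N, time in s.
With the tool pointing down it reaches from about 425 to 950 mm from the base axis. Payload 4.7 kg.
Tool frame: the origin (TCP) lies at the very end of the fingers, on their centre line; the grasp point (between the pads) lies 19 mm behind it; z points along the fingers, y is the line along which they close (so a half turn about z gives the same grasp; the last joint's range is limited). The gripper opens to 87 mm and grips with 3 to 60 N. Pads are 19 mm wide; open, the fingers measure 117 mm over their backs; the gripper's body (75 mm by 190 mm) begins 51 mm behind the grasp point.
Start: joints at [-1.176, 0.469, -0.049, 1.532, 0.024, 1.141, -0.082], TCP at [277.541, 615.321, 222.573] pointing down, gripper open.
Joint ranges: [-2.59, 2.59], [-0.33, 1.99], [-1.39, 1.29], [0.1, 2.45], [-1.04, 4.18], [0.21, 1.99], [-2.66, 2.66]. Speed limits (rad/s): [2.57, 2.57, 3.14, 3.14, 3.14, 3.14, 3.14].

## Interface

Orientations are given as a unit quaternion [x, y, z, w].
In Python, from station import ctrl gives the robot as it stands. The module is installed in compiled form; this text tells all that it offers.
- The arm moves only by the tool play_rows, never from a script. Its argument "targets" is a list of rows, each a list of 6 numbers: the shift along the world's x, y, z in m, then the turn, a rotation vector about the world's x, y, z in rad. A call has 1 to 12 rows; each row is the pose to reach, as a shift and turn from the pose commanded when the call began; what a row does not reach only later rows make up. A row lasts 1/12 s, in which the tool goes at most 41.7 mm and 7.16 degrees, less where a joint would pass 70% of its speed; a pose out of reach is approached as far as the arm can. A call with a gripper value outside its range is refused whole. "fingers" is the closure, from -1 (fully open) to 1 (shut), set as the call begins (left out, the last holds). The fingers move at their own pace and stop on an object; "newtons" is the grip in N (left out, the last holds). Time passes only in rows, so rows that repeat a pose let the fingers close. It gives the time, the measured TCP pose, the force, the opening and the grip force at its end, in the units of the state.
- ctrl.sense(): the state, without advancing time (a new reading comes with each control period).
- ctrl.capture(name): name is "scene" or "top" or "wrist"; returns a dict with "pixels" (400x640x3 uint8, red, green, blue), "fx", "fy", "cx", "cy" (pixels), "world_from_camera" (4x4, takes a point from camera to world coordinates); the wrist camera has in their place "hand_eye" (4x4, takes a point from camera to tool coordinates, whose origin is the TCP and whose axes are the flange's). Camera axes: x right, y up, looking along -z (the intrinsics and any distortion apply to the point x, -y, -z); pixel columns grow to the right and rows downward; lengths in mm; the calibration is good to about 2 mm. The wrist camera is an equidistant fisheye: a pixel r from the principal point sees the ray r / f radians off the axis. A picture is of the moment at which its call begins: read the wrist's pose just before it. There is no depth.
- ctrl.job_done(): hands the job in; it is judged then, once.
The state is a dict: "time_s": time; "joints": joint angles; "qd": joint speeds; "effort": joint torques, N m; "tool_pos": TCP position; "tcp_rot": TCP orientation; "force": force on the tool from outside, world axes, zero at the start; "ft_torque": the same for the moment, N m; "gripper_width": opening from 0.0 (shut) to 1.0 (fully open); "grasp_force": force on a finger pad.
Only numpy, scipy, OpenCV 4.12 (cv2) and the standard library are available. Lean on these libraries where they do the work, as an engineer would, in place of code of your own. Each camera call takes 0.05 s, during which the arm holds its last target. There are 200 camera calls.

## Working session

There is one attempt and no reset: what is moved stays moved. The work goes in short steps, Python scripts to look and compute and a tool call to move; the robot and the scene stay as the last step left them, time stands still between calls to the robot, and variables do not carry over. Pictures are saved under pics/ and viewed, at most 10 in all, crops included, and the job is handed in when it is done.

Besides the shell and the picture viewer there is one more tool, called after "Call:" by a JSON object that holds its "op" and its "data", one argument or row to a line. play_rows: Moves the arm, as the interface text tells. Its arguments: {"type":"object","properties":{"targets":{"type":"array"},"fingers":{"type":"number"},"newtons":{"type":"number"}},"required":["targets"]}

```bash
mkdir -p pics
cat > h.py <<'E'
import numpy as np, cv2, pickle
from station import ctrl
def cap(n,name):
    c=ctrl.capture(n); cv2.imwrite(f'pics/{name}.png',c['pixels'][:,:,::-1]); pickle.dump(c,open(f'pics/{name}.pkl','wb')); return c
def onplane(c,u,v,z):
    T=np.array(c['world_from_camera']); d=T[:3,:3]@np.array([(u-c['cx'])/c['fx'],-(v-c['cy'])/c['fy'],-1]); o=T[:3,3]
    return o+d*(z-o[2])/d[2]
def proj(c,p):
    T=np.array(c['world_from_camera']); q=T[:3,:3].T@(np.array(p)-T[:3,3]); return c['cx']+c['fx']*q[0]/-q[2], c['cy']-c['fy']*q[1]/-q[2]
def tri(a,ua,b,ub):
    A=[];B=[]
    os=[];ds=[]
    for c,(u,v) in((a,ua),(b,ub)):
        o=np.array(c['world_from_camera'])[:3,3]; d=onplane(c,u,v,0)-o; d/=np.linalg.norm(d); P=np.eye(3)-np.outer(d,d); A.append(P);B.append(P@o)
    x=np.linalg.solve(A[0]+A[1],B[0]+B[1]); return x,[np.linalg.norm(P@x-q) for P,q in zip(A,B)]
def L(name): return pickle.load(open(f'pics/{name}.pkl','rb'))
E
python3 - <<'E'
from h import *
s=ctrl.sense(); print(s['tool_pos'],s['tcp_rot'],s['time_s'],s['force'])
for n in('scene','top'):
    c=cap(n,n+'0'); print({k:v for k,v in c.items() if k!='pixels'})
E
```

```text
[277.3217738  614.72908743 221.49513373] [ 2.10307708e-01  9.77634746e-01 -9.69554594e-04 -1.75833532e-04] 0.0 [ 0.2573614  -0.24128754 -0.73641555]
{'fx': 512.4029278755361, 'fy': 512.4029278755361, 'cx': 321.91267176870167, 'cy': 206.76541823369772, 'world_from_camera': array([[ 5.82297671e-01,  5.15639443e-01, -6.28526362e-01,
        -2.92077038e+02],
       [-8.12912077e-01,  3.78969281e-01, -4.42217411e-01,
        -5.40551413e+02],
       [ 1.01674438e-02,  7.68438839e-01,  6.39842460e-01,
         9.44350825e+02],
       [ 0.00000000e+00,  0.00000000e+00,  0.00000000e+00,
         1.00000000e+00]])}
{'fx': 462.861029471648, 'fy': 462.861029471648, 'cx': 317.21943468172213, 'cy': 201.8557449324331, 'world_from_camera': array([[ 3.93203397e-03,  9.88129944e-01, -1.53570023e-01,
         3.43986098e+02],
       [-9.99757832e-01,  5.59301427e-04, -2.19992105e-02,
         1.94848417e+01],
       [-2.16521867e-02,  1.53619335e-01,  9.87892850e-01,
         9.99523300e+02],
       [ 0.00000000e+00,  0.00000000e+00,  0.00000000e+00,
         1.00000000e+00]])}
```

View pics/scene0.png

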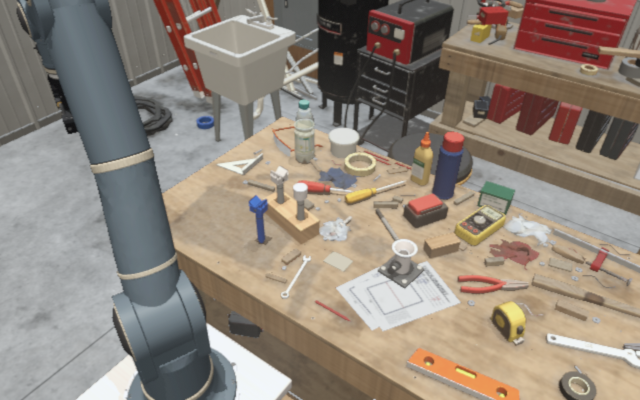

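View pics/top0.png

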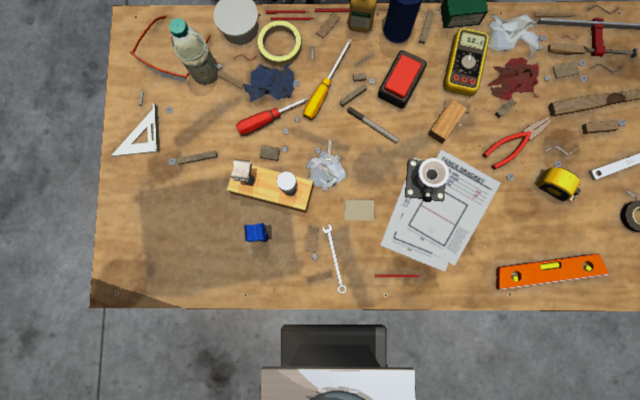

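Candidates in the top view: a grey square head at (241,170) in the rack, a round white head at (288,183) in the rack, and a blue square head at (257,232) standing alone. The holder is at (432,175). The grey square one fits, as it is in the rack and isn't blue. I'll confirm it with a crop.

Run:
```python
from h import *
a=L('top0')['pixels'][:,:,::-1];b=L('scene0')['pixels'][:,:,::-1]
f=lambda i,x,y,w,h:cv2.resize(i[y:y+h,x:x+w],(400,300),interpolation=cv2.INTER_CUBIC)
cv2.imwrite('pics/crop1.png',np.vstack([np.hstack([f(a,220,145,100,75),f(b,245,160,100,75)]),np.hstack([f(a,390,140,80,60),f(b,364,230,80,60)])]))
```

```text
(no output)
```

View pics/crop1.png

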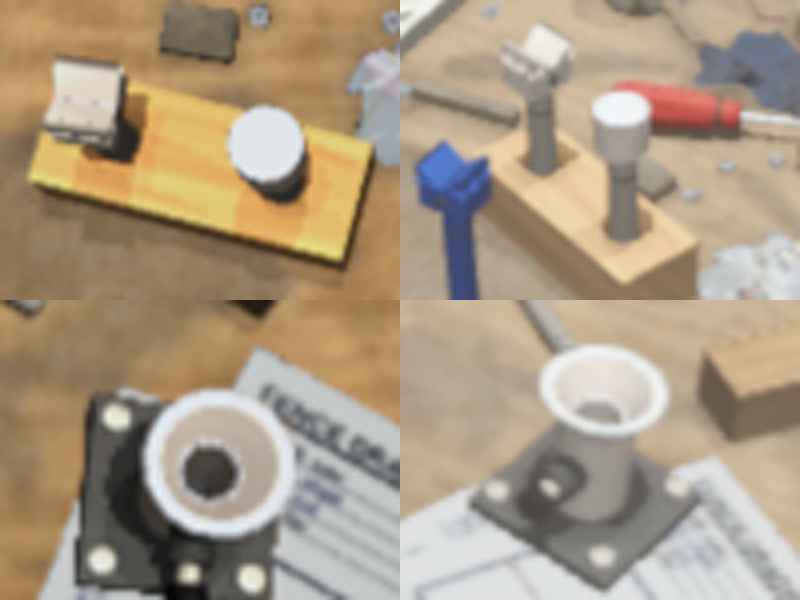

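Run:
```python
from h import *
t=L('top0');s=L('scene0')
F=onplane(t,286.75,180.75,153);V=onplane(t,241.3,169,153);H=onplane(t,433.8,172.6,83)
print('flat',F,'V',V,np.linalg.norm(F-V),'H',H)
print('tri flat',tri(t,(286.75,180.75),s,(245+222/4,160+110/4)))
print('tri V',tri(t,(241.3,169),s,(245+138/4,160+57/4)))
print('tri H',tri(t,(433.8,172.6),s,(404.8,248)))
r=onplane(t,220+150/4,145+80/4,50);q=onplane(t,220+372/4,145+152/4,50);print('rack dir deg',np.degrees(np.arctan2(*(q-r)[1::-1])))
print('blue',onplane(t,256,232,150))
for a,b in(((100,400),(275,405)),((80,585),(270,592)),((95,400),(80,585))):
  p=[onplane(t,390+u/5,140+(v-300)/5,10) for u,v in(a,b)];d=p[1]-p[0];print('plate',np.degrees(np.arctan2(d[1],d[0])),np.linalg.norm(d))
print('knob',onplane(t,390+188/5,140+(572-300)/5,40))
from scipy.spatial.transform import Rotation as R
print(R.from_quat(ctrl.sense()['tcp_rot']).as_matrix())
```

```text
flat [515.43055409  95.40021167 153.        ] V [537.9699323  181.25326471 153.        ] 88.76243735742186 H [ 546.19554893 -194.61164319   83.        ]
tri flat (array([515.83530642,  95.25472552, 152.03015992]), [np.float64(0.3114579591894258), np.float64(0.3114579591893236)])
tri V (array([540.66005563, 183.84534994, 140.48576303]), [np.float64(0.2679200840234145), np.float64(0.2679200840234667)])
tri H (array([ 546.66944703, -195.14454474,   82.07295267]), [np.float64(0.39562751575452504), np.float64(0.3956275157545981)])
rack dir deg -108.25913796256422
blue [419.71241525 151.12990806 150.        ]
plate -91.77223748827355 75.98400067626562
plate -92.13022373260594 81.4923799200235
plate 174.00073949164667 82.41424442427372
knob [ 509.06710223 -190.13847451   40.        ]
[[-9.11539071e-01  4.11212910e-01 -6.80916552e-04]
 [ 4.11213471e-01  9.11537610e-01 -1.63304093e-03]
 [-5.08464665e-05 -1.76858267e-03 -9.99998435e-01]]
```

The crop shows the grey square head at top (241,169) with a groove along its top, so that is the V-post. The round puck at (287,181) is the flat post. I'll hover over the V-post with the fingers closing across the row.

Call:
{"op": "play_rows", "data": {
  "targets": [
    [0.262,-0.433,0.05,0,0,-1.41],
    [0.262,-0.433,0.05,0,0,-1.41],
    [0.262,-0.433,0.05,0,0,-1.41],
    [0.262,-0.433,0.05,0,0,-1.41],
    [0.262,-0.433,0.05,0,0,-1.41],
    [0.262,-0.433,0.05,0,0,-1.41],
    [0.262,-0.433,0.05,0,0,-1.41],
    [0.262,-0.433,0.05,0,0,-1.41],
    [0.262,-0.433,0.05,0,0,-1.41],
    [0.262,-0.433,0.05,0,0,-1.41],
    [0.262,-0.433,0.05,0,0,-1.41],
    [0.262,-0.433,0.05,0,0,-1.41]
  ],
  "fingers": -1
}}

```text
time_s: 1.1
tool_pos: [535.5, 187.7, 271.8]
tcp_rot: [0.795, 0.606, -0.0, -0.0]
force: [1.1, 0.6, 0.0]
gripper_width: 1.001
grasp_force: 0.0
```

Run:
```python
from h import *
s=ctrl.sense(); c=cap('wrist','w1'); pickle.dump((np.array(s['tool_pos']),s['tcp_rot']),open('pics/w1s.pkl','wb'))
print(s['tool_pos'],s['qd'],{k:v for k,v in c.items() if k!='pixels'})
```

```text
[535.51440359 187.69963718 271.77480879] [ 0.65724678  0.1402308   0.31563705 -0.25384136 -0.12833776  0.15092753
  0.66543991] {'fx': 309.70691628693146, 'fy': 309.70691628693146, 'cx': 320.98593412484416, 'cy': 198.95359605682717, 'hand_eye': array([[ 6.31002992e-04,  9.56535852e-01,  2.91614071e-01,
         8.04877614e+01],
       [ 9.99999784e-01, -6.57727710e-04, -6.38762179e-06,
         6.90439386e-01],
       [ 1.85692666e-04,  2.91614012e-01, -9.56536060e-01,
        -1.61850992e+02],
       [ 0.00000000e+00,  0.00000000e+00,  0.00000000e+00,
         1.00000000e+00]])}
```

View pics/w1.png

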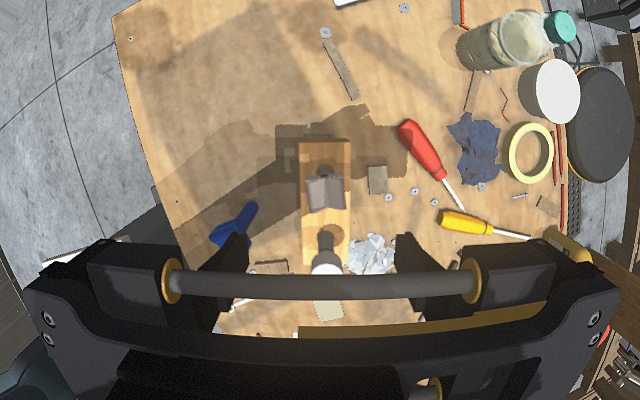

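The wrist view shows the V-head at (325,193) with its groove running up the image, along the row, and the rack edges near vertical. The arm was still settling, so I'll hold and then measure.

Call:
{"op": "play_rows", "data": {
  "targets": [
    [0,0,0,0,0,0],
    [0,0,0,0,0,0],
    [0,0,0,0,0,0]
  ]
}}

```text
time_s: 1.4
tool_pos: [534.2, 191.1, 271.2]
tcp_rot: [0.793, 0.609, -0.0, -0.001]
force: [-0.6, 0.5, 0.6]
gripper_width: 0.998
grasp_force: 0.0
```

```bash
cat >> h.py <<'E'
from scipy.spatial.transform import Rotation as R
def wplane(c,s,u,v,z):
    u=u-c['cx'];v=v-c['cy'];r=np.hypot(u,v);th=r/c['fx'];d=np.array([np.sin(th)*u/r,-np.sin(th)*v/r,-np.cos(th)])
    M=np.array(c['hand_eye']);Q=R.from_quat(s['tcp_rot']).as_matrix();o=Q@M[:3,3]+np.array(s['tool_pos']);d=Q@M[:3,:3]@d
    return o+d*(z-o[2])/d[2]
E
python3 - <<'E'
from h import *
s=ctrl.sense(); c=cap('wrist','w2'); pickle.dump(s,open('pics/w2s.pkl','wb')); print(s['tool_pos'],s['tcp_rot'],np.abs(s['qd']).max())
i=c['pixels'][:,:,::-1]; cv2.imwrite('pics/w2c.png',cv2.resize(i[120:280,240:440],(800,600)[:1]+(640-40,),interpolation=cv2.INTER_CUBIC) if 0 else cv2.resize(i[130:280,230:430],(800,600),interpolation=cv2.INTER_CUBIC))
E
```

```text
[534.17733834 191.11886099 271.16621632] [ 7.92945271e-01  6.09292463e-01 -4.01279055e-04 -5.75576630e-04] 0.013995035338952893
```

View pics/w2c.png

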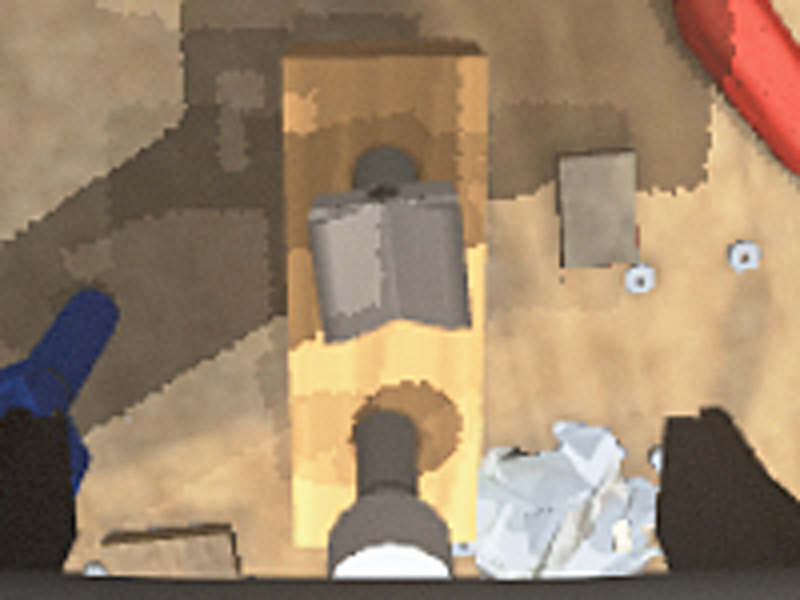

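The crop shows the top-face corners at about (310,213), (460,198), (470,327) and (328,340), so the head is turned by about 5° relative to the rack. Next I'll compute the pose.

Run:
```python
from h import *
c=L('w2');s=L('w2s')
P=np.array([wplane(c,s,230+u/4,130+v/4,153) for u,v in((311,213),(460,198),(470,327),(328,340))])
print(P,P.mean(0)); 
for a,b in((0,1),(3,2),(0,3),(1,2)):
  d=P[b]-P[a];print(np.linalg.norm(d),np.degrees(np.arctan2(d[1],d[0])))
Q=R.from_quat(s['tcp_rot']).as_matrix();print('tool y',np.degrees(np.arctan2(Q[1,1],Q[0,1])))
```

```text
[[525.43735697 204.22586932 153.        ]
 [559.88801156 198.82724129 153.        ]
 [554.73625688 167.33053649 153.        ]
 [520.93595892 172.89741598 153.        ]] [540.24939608 185.82026577 153.        ]
34.871088113379 -8.906167680823806
34.255660696425245 -9.3526022950599
31.650190725179144 -98.17652588375145
31.9152469739426 -99.28931952918212
tool y -14.92325377847189
```

Call:
{"op": "play_rows", "data": {
  "targets": [
    [0.005,-0.007,-0.02,0,0,0.1],
    [0.005,-0.007,-0.05,0,0,0.1],
    [0.005,-0.007,-0.08,0,0,0.1],
    [0.005,-0.007,-0.11,0,0,0.1],
    [0.005,-0.007,-0.13,0,0,0.1],
    [0.005,-0.007,-0.145,0,0,0.1],
    [0.005,-0.007,-0.153,0,0,0.1],
    [0.005,-0.007,-0.153,0,0,0.1],
    [0.005,-0.007,-0.153,0,0,0.1]
  ]
}}

```text
time_s: 2.2
tool_pos: [540.0, 183.6, 118.9]
tcp_rot: [0.762, 0.648, 0.0, -0.0]
force: [0.1, -0.4, 0.4]
gripper_width: 1.001
grasp_force: 0.0
```

Call:
{"op": "play_rows", "data": {
  "targets": [
    [0,0,0,0,0,0],
    [0,0,0,0,0,0],
    [0,0,0,0,0,0],
    [0,0,0,0,0,0],
    [0,0,0,0,0,0],
    [0,0,0,0,0,0],
    [0,0,0,0,0,0],
    [0,0,0,0,0,0],
    [0,0,0,0,0,0],
    [0,0,0,0,0,0],
    [0,0,0,0,0,0],
    [0,0,0,0,0,0]
  ],
  "fingers": 1,
  "newtons": 40
}}

```text
time_s: 3.2
tool_pos: [540.1, 182.6, 118.7]
tcp_rot: [0.762, 0.647, -0.0, -0.0]
force: [-0.2, -0.1, 0.0]
gripper_width: 0.408
grasp_force: 40.0
```

The opening is 35.5 mm, so the gripper has the 36 mm head. Lifting straight up.

Call:
{"op": "play_rows", "data": {
  "targets": [
    [0,0,0.01,0,0,0],
    [0,0,0.025,0,0,0],
    [0,0,0.04,0,0,0],
    [0,0,0.06,0,0,0],
    [0,0,0.08,0,0,0],
    [0,0,0.105,0,0,0],
    [0,0,0.13,0,0,0],
    [0,0,0.15,0,0,0],
    [0,0,0.165,0,0,0],
    [0,0,0.17,0,0,0],
    [0,0,0.17,0,0,0]
  ]
}}

```text
time_s: 4.12
tool_pos: [540.6, 182.6, 290.1]
tcp_rot: [0.762, 0.647, 0.001, 0.0]
force: [-1.5, 0.6, -2.8]
gripper_width: 0.411
grasp_force: 40.0
```

Run:
```python
from h import *
s=ctrl.sense(); print(s['tool_pos'],s['force'],s['gripper_width'])
c=cap('scene','scene1'); t=cap('top','top1')
p=proj(c,[540,183,260]);print(p,proj(c,[540,183,180]),proj(t,[540,183,300]))
x,y=int(p[0])-50,int(p[1])-30
a=c['pixels'][y:y+100,x:x+100,::-1];b=t['pixels'][110:210,180:280,::-1]
cv2.imwrite('pics/s1c.png',np.hstack([cv2.resize(k,(400,400),interpolation=cv2.INTER_CUBIC) for k in(a,b)]));print(x,y)
```

```text
[540.57935963 182.59936741 290.11257066] [-1.45830593  0.6219367  -2.76460041] 0.41070300207606436
(np.float64(277.6563071082702), np.float64(135.80588125256844)) (np.float64(279.0441172655227), np.float64(162.1811836707746)) (np.float64(222.9816441154601), np.float64(146.7288315060797))
227 105
```

View pics/s1c.png

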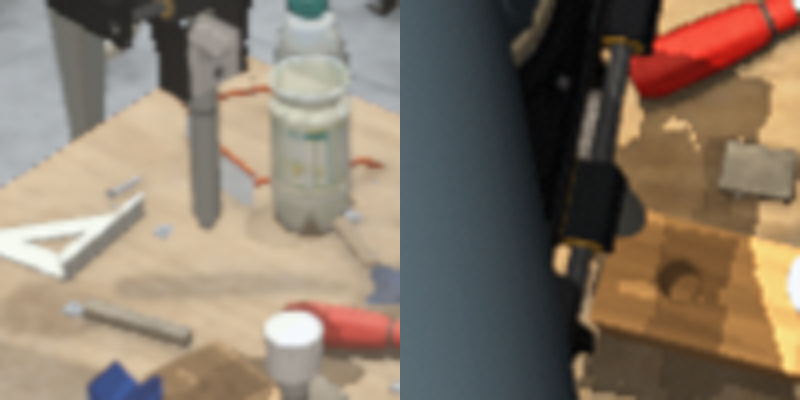

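The post hangs vertical in the gripper, with its foot at scene pixel (279,161) as predicted. The flat post is still in the rack and the V-post's hole is empty. Now moving over the holder.

Call:
{"op": "play_rows", "data": {
  "targets": [
    [0.0,-0.02,0,0,0,0],
    [0.001,-0.055,0,0,0,0],
    [0.002,-0.09,0,0,0,0],
    [0.003,-0.125,0,0,0,0],
    [0.004,-0.16,0,0,0,0],
    [0.005,-0.195,0,0,0,0],
    [0.006,-0.23,0,0,0,0],
    [0.006,-0.265,0,0,0,0],
    [0.006,-0.3,0,0,0,0],
    [0.006,-0.335,0,0,0,0],
    [0.006,-0.365,0,0,0,0],
    [0.006,-0.377,0,0,0,0]
  ]
}}

```text
time_s: 5.22
tool_pos: [544.0, -200.1, 287.4]
tcp_rot: [0.765, 0.644, -0.002, 0.0]
force: [-1.1, 0.8, -2.5]
gripper_width: 0.411
grasp_force: 40.0
```

Call:
{"op": "play_rows", "data": {
  "targets": [
    [0,0,-0.02,0,0,0],
    [0,0,-0.04,0,0,0],
    [0,0,-0.06,0,0,0],
    [0,0,-0.075,0,0,0],
    [0,0,-0.08,0,0,0],
    [0,0,-0.08,0,0,0],
    [0,0,-0.08,0,0,0]
  ]
}}

```text
time_s: 5.8
tool_pos: [546.2, -194.1, 208.6]
tcp_rot: [0.762, 0.647, -0.0, -0.0]
force: [0.2, -0.1, -1.6]
gripper_width: 0.414
grasp_force: 40.0
```

Run:
```python
from h import *
s=ctrl.sense(); print(s['tool_pos'],s['tcp_rot'],s['force'],s['joints'])
c=cap('scene','scene2'); t=cap('top','top2'); P=s['tool_pos']
print(proj(c,[P[0],P[1],P[2]-108]),proj(t,[P[0],P[1],P[2]-108]))
a=c['pixels'][195:295,355:455,::-1];b=t['pixels'][125:225,380:480,::-1]
cv2.imwrite('pics/s2c.png',np.hstack([cv2.resize(k,(400,400),interpolation=cv2.INTER_CUBIC) for k in(a,b)]))
```

```text
[ 546.20375954 -194.11482712  208.59763022] [ 7.62221771e-01  6.47315913e-01 -1.96162695e-04 -2.07147912e-04] [ 0.16579803 -0.06602314 -1.59798084] [-0.16902361  0.35682171  0.56679333  1.80806395 -0.21904975  1.04001697
  0.31836198]
(np.float64(405.0461027105173), np.float64(242.3970211482117)) (np.float64(435.5706007245134), np.float64(170.67152325503955))
```

View pics/s2c.png

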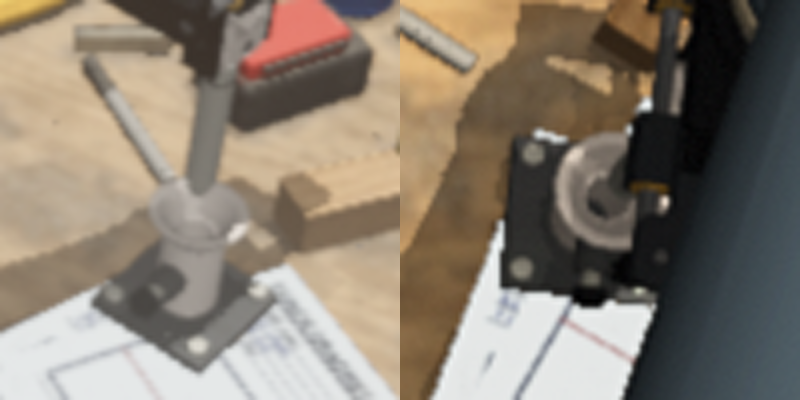

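The foot is at scene (405,243), directly over the rim centre at (405,249). Descending in steps while watching the force.

Call:
{"op": "play_rows", "data": {
  "targets": [
    [0,0,-0.01,0,0,0],
    [0,0,-0.02,0,0,0],
    [0,0,-0.027,0,0,0],
    [0,0,-0.033,0,0,0],
    [0,0,-0.039,0,0,0],
    [0,0,-0.045,0,0,0],
    [0,0,-0.05,0,0,0],
    [0,0,-0.05,0,0,0]
  ]
}}

```text
time_s: 6.57
tool_pos: [546.6, -194.6, 157.9]
tcp_rot: [0.762, 0.647, 0.0, 0.001]
force: [2.2, -0.2, -3.9]
gripper_width: 0.412
grasp_force: 39.9
```

Call:
{"op": "play_rows", "data": {
  "targets": [
    [0,0,-0.004,0,0,0],
    [0,0,-0.008,0,0,0],
    [0,0,-0.012,0,0,0],
    [0,0,-0.016,0,0,0],
    [0,0,-0.02,0,0,0],
    [0,0,-0.024,0,0,0],
    [0,0,-0.024,0,0,0]
  ]
}}

```text
time_s: 7.15
tool_pos: [547.6, -194.6, 134.5]
tcp_rot: [0.762, 0.647, 0.001, 0.002]
force: [6.1, -0.6, -4.4]
gripper_width: 0.407
grasp_force: 39.8
```

Call:
{"op": "play_rows", "data": {
  "targets": [
    [0,0,-0.004,0,0,0],
    [0,0,-0.007,0,0,0],
    [0,0,-0.01,0,0,0],
    [0,0,-0.012,0,0,0],
    [0,0,-0.014,0,0,0],
    [0,0,-0.014,0,0,0],
    [0,0,-0.014,0,0,0]
  ]
}}

```text
time_s: 7.73
tool_pos: [547.5, -194.6, 120.7]
tcp_rot: [0.762, 0.647, 0.001, 0.001]
force: [6.9, -1.3, -2.1]
gripper_width: 0.409
grasp_force: 39.8
```

Call:
{"op": "play_rows", "data": {
  "targets": [
    [0,0,-0.001,0,0,0],
    [0,0,-0.002,0,0,0],
    [0,0,-0.003,0,0,0],
    [0,0,-0.003,0,0,0],
    [0,0,-0.003,0,0,0]
  ]
}}

```text
time_s: 8.15
tool_pos: [548.6, -195.0, 118.6]
tcp_rot: [0.762, 0.647, 0.002, 0.003]
force: [6.5, -0.4, 1.3]
gripper_width: 0.411
grasp_force: 39.8
```

Call:
{"op": "play_rows", "data": {
  "targets": [
    [0,0,-0.001,0,0,0],
    [0,0,-0.002,0,0,0],
    [0,0,-0.002,0,0,0],
    [0,0,-0.002,0,0,0]
  ]
}}

```text
time_s: 8.48
tool_pos: [548.8, -195.3, 118.5]
tcp_rot: [0.762, 0.647, 0.002, 0.002]
force: [3.8, 1.1, 13.3]
gripper_width: 0.412
grasp_force: 39.8
```

Call:
{"op": "play_rows", "data": {
  "targets": [
    [0,0,-0.001,0,0,0],
    [0,0,-0.0015,0,0,0],
    [0,0,-0.0015,0,0,0],
    [0,0,-0.0015,0,0,0]
  ]
}}

```text
time_s: 8.82
tool_pos: [548.9, -195.4, 118.4]
tcp_rot: [0.762, 0.647, 0.002, 0.002]
force: [0.9, 1.8, 22.8]
gripper_width: 0.413
grasp_force: 39.9
```

The tool has stopped at the expected height and the force is up to 23 N, so the foot is home. Releasing, then retreating.

Call:
{"op": "play_rows", "data": {
  "targets": [
    [0,0,0.002,0,0,0],
    [0,0,0.002,0,0,0],
    [0,0,0.002,0,0,0],
    [0,0,0.002,0,0,0],
    [0,0,0.002,0,0,0],
    [0,0,0.002,0,0,0],
    [0,0,0.002,0,0,0],
    [0,0,0.002,0,0,0],
    [0,0,0.002,0,0,0],
    [0,0,0.002,0,0,0]
  ],
  "fingers": -1
}}

```text
time_s: 9.65
tool_pos: [546.1, -194.4, 116.2]
tcp_rot: [0.762, 0.647, -0.0, -0.0]
force: [0.8, 0.7, -0.3]
gripper_width: 0.986
grasp_force: 0.0
```

Call:
{"op": "play_rows", "data": {
  "targets": [
    [0,0,0.015,0,0,0],
    [0,0,0.035,0,0,0],
    [0,0,0.06,0,0,0],
    [0,0,0.09,0,0,0],
    [0,0,0.12,0,0,0],
    [-0.02,0.035,0.14,0,0,0],
    [-0.04,0.07,0.15,0,0,0],
    [-0.05,0.105,0.15,0,0,0],
    [-0.05,0.14,0.15,0,0,0],
    [-0.05,0.17,0.15,0,0,0],
    [-0.05,0.18,0.15,0,0,0],
    [-0.05,0.18,0.15,0,0,0]
  ]
}}

```text
time_s: 10.65
tool_pos: [496.1, -11.2, 266.2]
tcp_rot: [0.76, 0.65, 0.0, -0.0]
force: [-0.1, 0.3, -0.1]
gripper_width: 1.002
grasp_force: 0.0
```

Run:
```python
from h import *
s=ctrl.sense(); print(s['tool_pos'],s['time_s'],s['force'])
c=cap('scene','scene3'); t=cap('top','top3')
for z in(121,153): print(proj(c,[547,-195,z]),proj(t,[547,-195,z]))
a=c['pixels'][195:295,355:455,::-1];b=t['pixels'][125:225,380:480,::-1]
cv2.imwrite('pics/s3c.png',np.hstack([cv2.resize(k,(400,400),interpolation=cv2.INTER_CUBIC) for k in(a,b)]))
```

```text
[496.06186007 -11.16098833 266.23079056] 10.65 [-0.06183445  0.27347216 -0.0973842 ]
(np.float64(406.52808604601046), np.float64(236.09160789214974)) (np.float64(438.455205998885), np.float64(167.94330799941625))
(np.float64(408.12872860315684), np.float64(225.97846295833634)) (np.float64(442.5258434900016), np.float64(164.0633109046471))
```

View pics/s3c.png

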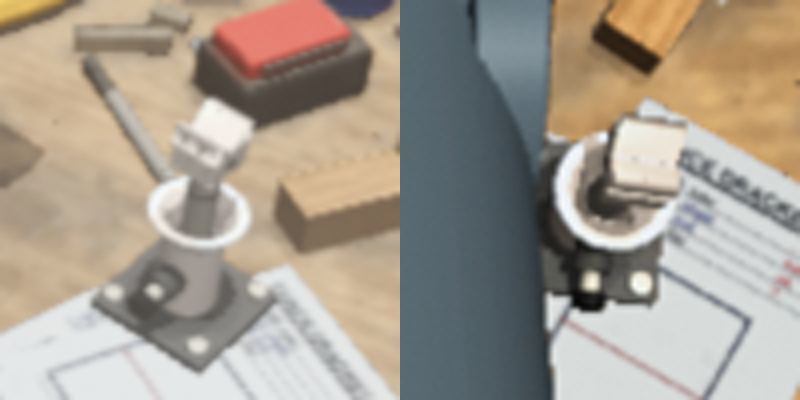

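The post stands in the holder with its head top at scene (409,226), which matches the fully-home prediction of (408,226). The gripper is clear. Handing in.

```bash
python3 -c "
from station import ctrl
print(ctrl.job_done())"
```

```text
the job is handed in; nothing more can be done
None
```

The V-groove post is pushed home in the holder and released, the flat-headed post was left standing in the rack, and the job was handed in about 11 s into the 48 s allowed; no verdict came back.

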